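# Index the blue sample carousel to its loading mark

### The arm

A 7-joint arm with a two-finger parallel gripper is mounted at the origin on the work surface. World frame = base frame: x ahead of the robot, y to its left, z up, the work surface at z = 0. Lengths are in mm, angles in rad, forces in N, time in s.
With the tool pointing down it reaches from about 425 to 1025 mm from the base axis. Payload 3.6 kg.
Tool frame: the origin (TCP) lies midway between the tips of the shut fingers; the grasp point (between the pads) lies 19 mm behind it; z points along the fingers, y is the direction in which the jaws open and shut (so a half turn about z gives the same grasp; the last joint's range is limited). The gripper opens to 85 mm and grips with 20 to 120 N. Pads are 22 mm wide; open, the fingers measure 114 mm over their backs; the gripper's body (76 mm by 85 mm) begins 54 mm behind the grasp point. The pads swing forward as they close: fully open they stand 13 mm farther back than shut.
Start: joints at [-0.093, 0.591, 0.048, 1.609, -0.033, 0.943, -0.034], TCP at [725.003, 0.003, 231.302] pointing down, gripper open.
Joint ranges: [-2.69, 2.69], [-0.47, 2.24], [-1.27, 1.36], [0.19, 2.51], [-1.53, 4.68], [0.08, 2.07], [-3.09, 3.09]. Speed limits (rad/s): [2.57, 2.57, 3.14, 3.14, 3.14, 3.14, 3.14].

### API

Orientations are given as a 3x3 rotation matrix whose columns are the frame's x, y, z axes.
In Python, from workcell import arm, optics gives the robot as it stands.
- The arm moves only by the shell command python3 -m handwheel 'ROWS' [FORCE]. ROWS is JSON, a list of rows, each a list of 7 numbers: the turn, a rotation vector about the tool's x, y, z in rad, then the shift along the tool's x, y, z in mm, then the opening, from 0 (shut) to 1 (fully open). In form: [[wx, wy, wz, x, y, z, fingers], ...]. A call has 1 to 20 rows; each row shifts and turns the pose as measured when the row begins, along the tool's axes as they then stand; what a row does not reach is not made up. A row lasts 1/8 s, in which the tool goes at most 62.5 mm and 10.7 degrees, less where a joint would pass 70% of its speed; a pose out of reach is approached as far as the arm can. A call with a gripper value outside its range is refused whole. The fingers move at their own pace and stop on an object; FORCE is the grip in N (left out, the last holds). Time passes only in rows, so rows that do not move let the fingers close. It gives the time, the measured TCP pose, the force and the opening at its end, in the units of the state.
- arm.get_obs(): the state, without advancing time (a new reading comes with each control period).
- optics.capture(name): name is "scene" or "side" or "wrist"; returns (picture, depth): 384x512x3 uint8, red, green, blue; 384x512 float32, mm along the optical axis (not along the pixel's ray), 0 where there is no reading.
- optics.calibration(name): a dict with "fx", "fy", "cx", "cy" (pixels), "k1" (the pictures are not rectified: a ray, as slopes to the right and down, at radius r is drawn at 1 + k1 r^2 times it, then the intrinsics apply), "view" (4x4, takes a point from world to camera coordinates). Camera axes: x right, y up, looking along -z (the intrinsics and any distortion apply to the point x, -y, -z); pixel columns grow to the right and rows downward; lengths in mm; the calibration is good to about 2 mm. A picture is of the moment at which its call begins: read the wrist's pose just before it. calibration takes no time and is no camera call; for the wrist camera it gives the pose at the moment of the call.
- arm.hand_in(): hands the job in, once; it reports no verdict.
The state is a dict: "time": time; "joint_positions": joint angles; "joint_velocities": joint speeds; "joint_torque": joint torques, N m; "position": TCP position; "eef_rot": TCP orientation; "force": force on the tool from outside, world axes, zero at the start; "torque": the same for the moment, N m; "opening": opening from 0.0 (shut) to 1.0 (fully open).
Only numpy, scipy, OpenCV 4.12 (cv2) and the standard library are available. Lean on these libraries where they do the work, as an engineer would, in place of code of your own. Each camera call takes 0.05 s, during which the arm holds its last target.

### The job

Turn the blue-capped vial carousel by pushing on its edge until the notch in its rim faces the yellow arrow on its own stand, then move the hand clear. Do not turn the orange-capped carousel or shift the solvent bottle.

Things in the scene. Friction and masses are not known exactly. Their poses are not given: they have to be found in the camera images.
- blue_notch (a point): centre of the notch of the BLUE carousel: white disc 170 mm across, top 40 mm and underside 16 mm above the bench, blue hub disc, nine blue-capped vials to 58 mm height, none within 40 mm of the notch's middle line. Notch: parallel-walled slot 50 mm wide, right through, 50 to 85 mm from the upright spindle. This point: 68 mm from the spindle, mid-thickness; x points outward from the spindle, z up.
- blue_mark (a point): middle of the yellow arrow on the blue carousel's stand, a fixed dark grey plate 270 mm across, 12 mm thick (also the notch's floor). This point: 112 mm from the spindle, 14 mm above the bench; x points outward from the spindle, z up. The carousel turns on the stand either way without stops and stays where left; about 3 N at the notch wall, by closed fingers lowered into it, turns it.
- amber_notch (a point): bystander: centre of the notch of the ORANGE carousel, same size and make, with orange caps and hub disc, on its own fixed dark grey stand with its own yellow arrow. This point lies 68 mm from its spindle, x pointing outward, z up. It turns as easily; leave it as it is.
- bottle: bystander: upright glass solvent bottle with white cap, 66 mm across, 140 mm high, loose on the bench; origin at the centre of its underside. Leave it where it stands.

How it is judged:
By the outcome, as a careful person would: the job done as asked, in the order asked, and still so for the second after the job is handed in, with the robot touching nothing.
It also fails if it takes over 40 s, if anything falls off the work surface, if the arm or the gripper's body presses on something with over 40 N, if the wrist force passes 120 N, or if a joint passes its speed limit or range.

## Working session

There is one attempt and no reset: what is moved stays moved. The work goes in short steps, Python scripts to look and compute and a shell command to move; the robot and the scene stay as the last step left them, time stands still between calls to the robot, and variables do not carry over. Pictures are saved under pics/ and viewed, and the job is handed in when it is done.

```bash
mkdir -p pics; ls; cat > h.py <<'E'
import numpy as np,cv2
from workcell import arm,optics
def snap(n,tag):
    c=optics.calibration(n); p,d=optics.capture(n)
    cv2.imwrite(f'pics/{tag}.png',cv2.cvtColor(p,cv2.COLOR_RGB2BGR)); np.savez(f'pics/{tag}.npz',p=p,d=d,**{k:np.array(v) for k,v in c.items()})
def load(tag): return np.load(f'pics/{tag}.npz')
def ray(c,u,v):
    K=np.array([[c['fx'],0,c['cx']],[0,c['fy'],c['cy']],[0,0,1]],float)
    q=cv2.undistortPoints(np.array([[[u,v]]],float),K,np.array([float(c['k1']),0,0,0]))[0,0]  # approx check
    s=q
    d=np.array([s[0],-s[1],-1.]); V=np.array(c['view']); R=V[:3,:3];t=V[:3,3]
    return -R.T@t, R.T@d
def onz(c,u,v,z):
    o,d=ray(c,u,v); return o+d*(z-o[2])/d[2]
def proj(c,P):
    V=np.array(c['view']); q=V[:3,:3]@np.array(P,float)+V[:3,3]; s=np.array([q[0],-q[1]])/-q[2]
    s=s*(1+float(c['k1'])*(s@s)); return float(c['fx'])*s[0]+float(c['cx']),float(c['fy'])*s[1]+float(c['cy'])
E
python3 - <<'E'
from h import *
snap('scene','s0');snap('side','d0');snap('wrist','w0')
a=[load(t)['p'] for t in('s0','d0','w0')]
for t in('s0','d0','w0'):
    c=load(t); V=c['view']; print(t,c['fx'],c['k1'],-V[:3,:3].T@V[:3,3])
o=arm.get_obs();print(o['time'],o['force'],o['eef_rot'])
E
```

```text
pics
s0 486.41313769604295 0.037885653437954116 [1091.79890869 -245.87308339  743.31780744]
d0 433.62758839286505 0.053693665126667144 [407.91963094 684.61354348 537.8627724 ]
w0 285.7854634988233 -0.009883557739837064 [724.30090912  68.13737216 372.94513582]
0.15 [ 0.84018838  0.57752748 -0.16675721] [[-1.49833748e-04  9.99998452e-01 -1.75323367e-03]
 [ 9.99999984e-01  1.49662987e-04 -9.75287614e-05]
 [-9.72662162e-05 -1.75324825e-03 -9.99998458e-01]]
```

View pics/s0.png

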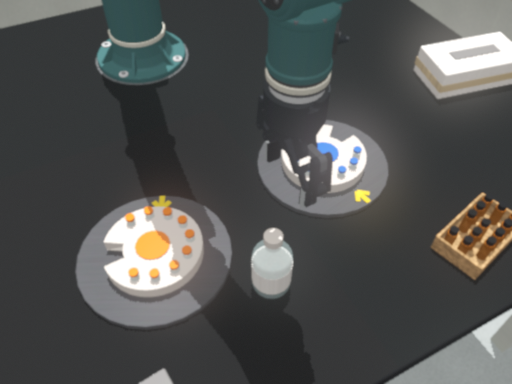

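View pics/d0.png

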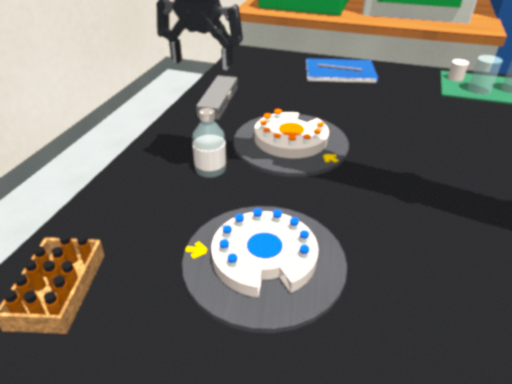

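View pics/w0.png

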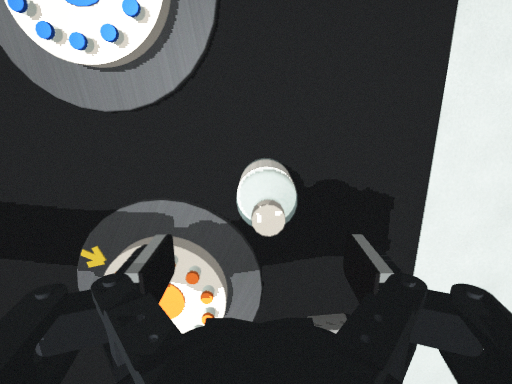

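The side view shows everything for the blue carousel: hub at (265,245), notch near (273,282) and arrow at (197,250). I'll enlarge it for detail.

```bash
python3 - <<'E'
from h import *
c=load('d0');p=c['p']
cv2.imwrite('pics/d0c.png',cv2.cvtColor(cv2.resize(p[200:325,175:355],None,fx=4.4,fy=4.4,interpolation=cv2.INTER_CUBIC),cv2.COLOR_RGB2BGR))
hsv=cv2.cvtColor(p,cv2.COLOR_RGB2HSV)
for n,lo,hi in(('blue',(100,150,100),(125,255,255)),('yel',(24,150,120),(35,255,255)),('or',(5,180,150),(20,255,255))):
    m=cv2.inRange(hsv,lo,hi);k,_,st,ce=cv2.connectedComponentsWithStats(m)
    for i in range(1,k):
        if st[i,4]>15:
            u,v=ce[i]; d=c['d'][int(v),int(u)]
            o,r=ray(c,u,v); print(n,st[i,4],ce[i].round(1),(o+r*d).round(1))
E
```

```text
blue 677 [505.8  33.6] [    2.1 -1274.5   -15.9]
blue 1000 [341.   67.5] [ 548.  -646.4   20.2]
blue 53 [257.1 211.5] [573.6 143.6  59.8]
blue 50 [277.1 212.8] [540.7 134.3  58.1]
blue 47 [238.8 216.9] [599.1 164.8  58.1]
blue 49 [294.1 220.5] [508.3 145.1  58.6]
blue 40 [226.8 228.9] [607.7 199.2  58.4]
blue 41 [304. 234.] [485.3 173.5  60.1]
blue 651 [264.3 245. ] [542.9 201.7  44.4]
blue 47 [223.8 243.1] [600.2 232.1  59.2]
blue 48 [304.1 248.8] [478.2 205.   59.2]
blue 54 [232.  257.6] [577.6 256.4  58.4]
yel 94 [329.8 157.5] [ 492.4 -134.2   14.4]
yel 209 [196.5 249.5] [656.6 217.2  13.5]
or 25 [478.2  35.1] [  129.5 -1063.8    31.1]
or 32 [277.5 110.1] [ 640.3 -230.3   59.8]
or 23 [266.5 114.7] [ 659.1 -200.7   59.1]
or 82 [291.1 133.8] [ 588.4 -160.3   42.5]
or 28 [ 57.4 258.8] [833.8 328.6  46. ]
or 60 [ 52.3 303.3] [784.  401.8  48.9]
or 24 [ 27.3 306.2] [818.  411.7  42. ]
```

View pics/d0c.png

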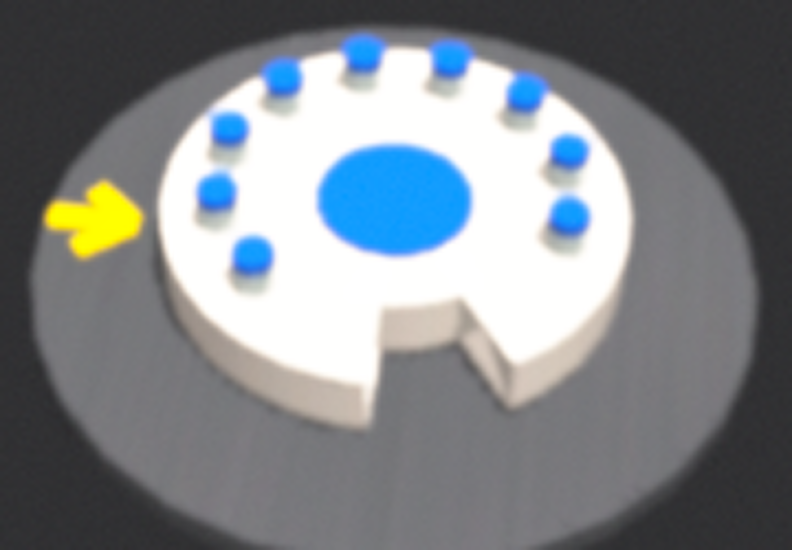

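The crop shows the notch's top corners at about (365,383), (383,310), (463,300) and (512,362) crop px. The arrow is at about (95,218).

```bash
python3 - <<'E'
from h import *
c=load('d0')
f=lambda x,y,z:onz(c,175+(x+.5)/4.4-.5,200+(y+.5)/4.4-.5,z)
hub=onz(c,264.3,245.,42.5)  # hub height
# stand ellipse & cap circle fit
caps=[onz(c,*q,57.5)[:2] for q in [(257.1,211.5),(277.1,212.8),(238.8,216.9),(294.1,220.5),(226.8,228.9),(304,234),(223.8,243.1),(304.1,248.8),(232,257.6)]]
A=np.array(caps);M=np.c_[2*A,np.ones(9)];s=np.linalg.lstsq(M,(A**2).sum(1),rcond=None)[0];print('caps c',s[:2],np.sqrt(s[2]+s[:2]@s[:2]))
print('hub',hub)
cor=[f(365,383,40),f(383,310,40),f(463,300,40),f(512,362,40)]
for q in cor: print(q.round(1),np.hypot(*(q-hub)[:2]), np.degrees(np.arctan2(*(q-hub)[1::-1])))
n=((cor[0]+cor[3])/2)
n2=(cor[1]+cor[2])/2
ar=onz(c,196.5,249.5,14)
for S in(hub[:2],s[:2]):
  for w in(n,n2,ar,*A): 
    w=np.array(w)[:2]-S; print(np.hypot(*w).round(1),np.degrees(np.arctan2(w[1],w[0])).round(1))
b=load('s0')
for P in[(*hub[:2],42),(*ar[:2],14),(*n[:2],40)]:print(proj(b,P))
E
```

```text
caps c [543.78105582 199.05427298] 65.32756733792786
hub [543.40073348 199.95035127  42.5       ]
[528.8 282.5  40. ] 83.85674654410971 100.05911898755805
[532.4 250.1  40. ] 51.3542137076149 102.32710634582214
[507.4 237.1  40. ] 51.72613852909504 134.14213748189405
[484.6 258.6  40. ] 83.09468944493334 135.07915563500308
79.6 117.5
49.6 118.3
114.4 8.9
66.6 -62.3
66.4 -92.2
66.5 -32.6
66.1 -121.8
64.7 -1.5
64.6 -153.1
65.1 27.9
65.1 177.1
65.4 58.1
80.6 117.4
50.5 118.2
114.2 9.4
65.6 -62.2
65.6 -92.5
65.7 -32.2
65.5 -122.5
64.3 -0.7
64.6 -154.0
65.1 28.7
65.5 176.3
66.0 58.8
(np.float64(323.8363499026724), np.float64(152.31036492832604))
(np.float64(361.68132489052255), np.float64(196.09746854797453))
(np.float64(342.38782837638223), np.float64(130.8693773894288))
```

```bash
python3 -m handwheel '[[0,0,0,32.5,-26.6,0,0],[0,0,0,32.5,-26.6,0,0],[0,0,0,32.5,-26.6,0,0],[0,0,0,32.5,-26.6,0,0],[0,0,0,32.5,-26.6,0,0],[0,0,0,32.5,-26.6,0,0],[0,0,0,32.5,-26.6,0,0],[0,0,0,32.5,-26.6,0,0],[0,0,-0.12,0,0,0,0],[0,0,-0.12,0,0,0,0],[0,0,-0.12,0,0,0,0],[0,0,-0.12,0,0,0,0],[0,0,0,0,0,0,0],[0,0,0,0,0,0,0]]' 40
cat > st.py <<'E'
from h import *
o=arm.get_obs();p=o['position'];R=np.array(o['eef_rot']);S=np.array([543.5,199.5])
w=p[:2]-S;r=np.hypot(*w);a=np.arctan2(w[1],w[0])
print('t',o['time'],'pos',np.round(p,1),'r',r.round(1),'ang',np.degrees(a).round(1),'xdir',np.degrees(np.arctan2(R[1,0],R[0,0])).round(1),'tilt',R[:,2].round(3),'F',np.round(o['force'],1),'open',o['opening'],'q',np.round(o['joint_positions'],2))
t=np.radians(117.8);T=np.array([*(S+68*np.array([np.cos(t),np.sin(t)])),p[2]])
print('to notch start, tool axes',(R.T@(T-p)).round(1))
E
python3 st.py
```

```text
time: 1.9
position: [501.7, 267.8, 226.3]
eef_rot: [[-0.475, 0.88, -0.008], [0.88, 0.475, -0.003], [0.001, -0.008, -1.0]]
force: [0.3, -0.7, 0.4]
opening: 0.0
t 1.9 pos [501.7 267.8 226.3] r 80.1 ang 121.5 xdir 118.3 tilt [-0.008 -0.003 -1.   ] F [ 0.3 -0.7  0.4] open 0.00048453754865770504 q [-0.49  0.41 -0.11  1.96  0.06  0.79 -0.14]
to notch start, tool axes [-12.    5.   -0.1]
```

```bash
python3 -m handwheel '[[0,0,0,-12,5,0,0],[0,0,0,0,0,40,0],[0,0,0,0,0,40,0],[0,0,0,0,0,40,0],[0,0,0,0,0,30,0],[0,0,0,0,0,0,0]]'
python3 st.py; python3 -c "
from h import *
snap('side','d1');snap('wrist','w1')
p=load('d1')['p'];cv2.imwrite('pics/d1c.png',cv2.cvtColor(cv2.resize(p[160:325,175:375],None,fx=3.6,fy=3.6,interpolation=cv2.INTER_CUBIC),cv2.COLOR_RGB2BGR))"
```

```text
time: 2.65
position: [518.9, 256.0, 73.7]
eef_rot: [[-0.467, 0.884, 0.001], [0.884, 0.467, -0.003], [-0.003, -0.001, -1.0]]
force: [1.0, 0.2, 0.0]
opening: 0.002
t 2.65 pos [518.9 256.   73.7] r 61.7 ang 113.5 xdir 117.8 tilt [ 0.001 -0.003 -1.   ] F [1.  0.2 0. ] open 0.0016860943888611232 q [-0.48  0.63 -0.07  2.04  0.1   0.47 -0.15]
to notch start, tool axes [ 6.5 -4.6 -0. ]
```

View pics/d1c.png

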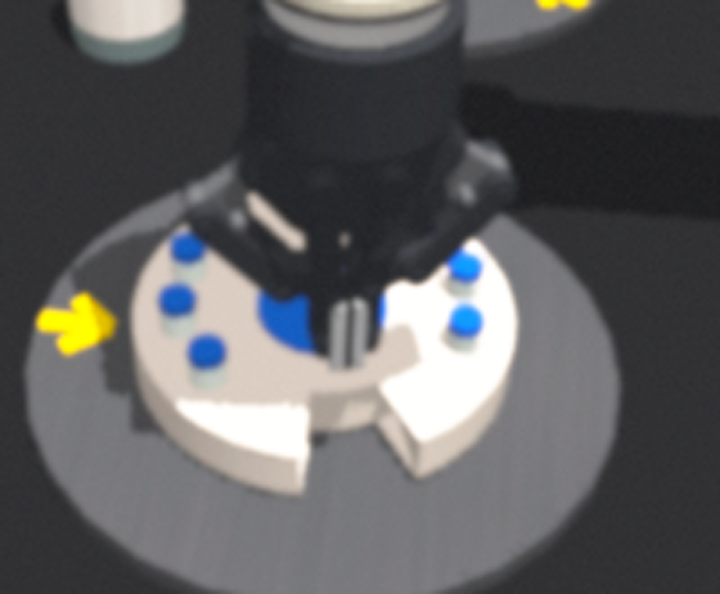

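View pics/w1.png

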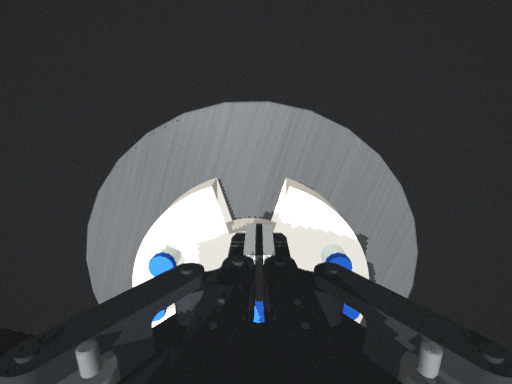

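The fingers stand about 6 mm too far in and 4.6 mm to the side. The notch lies just outside them. I'll correct that, then descend.

```bash
python3 -m handwheel '[[0,0,0,8,-4.6,0,0],[0,0,0,0,0,0,0],[0,0,0,0,0,0,0]]'
python3 st.py; python3 -c "
from h import *
snap('wrist','w2')"
```

```text
time: 3.12
position: [514.5, 263.9, 79.8]
eef_rot: [[-0.467, 0.884, 0.011], [0.885, 0.467, 0.003], [-0.002, 0.011, -1.0]]
force: [0.2, 0.6, 0.9]
opening: 0.0
t 3.125 pos [514.5 263.9  79.8] r 70.6 ang 114.3 xdir 117.8 tilt [ 0.011  0.003 -1.   ] F [0.2 0.6 0.9] open 8.96592847001779e-05 q [-0.5   0.62 -0.07  2.05  0.1   0.47 -0.17]
to notch start, tool axes [-2.5 -4.3 -0. ]
```

View pics/w2.png

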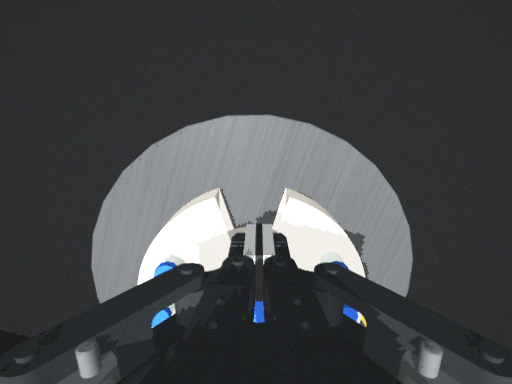

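```bash
python3 -m handwheel '[[0,0,0,-1,-4,0,0],[0,0,0,0,0,0,0],[0,0,0,0,0,15,0],[0,0,0,0,0,15,0],[0,0,0,0,0,0,0]]'
python3 st.py; python3 -c "
from h import *
snap('side','d3')
p=load('d3')['p'];cv2.imwrite('pics/d3c.png',cv2.cvtColor(cv2.resize(p[160:325,175:375],None,fx=3.6,fy=3.6,interpolation=cv2.INTER_CUBIC),cv2.COLOR_RGB2BGR))"
```

```text
time: 3.8
position: [511.3, 260.6, 47.4]
eef_rot: [[-0.466, 0.885, 0.01], [0.885, 0.466, 0.003], [-0.003, 0.01, -1.0]]
force: [0.6, -0.1, 0.4]
opening: 0.002
t 3.8 pos [511.3 260.6  47.4] r 69.1 ang 117.8 xdir 117.8 tilt [ 0.01   0.003 -1.   ] F [ 0.6 -0.1  0.4] open 0.002170661499176922 q [-0.51  0.67 -0.06  2.07  0.11  0.4  -0.17]
to notch start, tool axes [-1.1 -0.   0. ]
```

View pics/d3c.png

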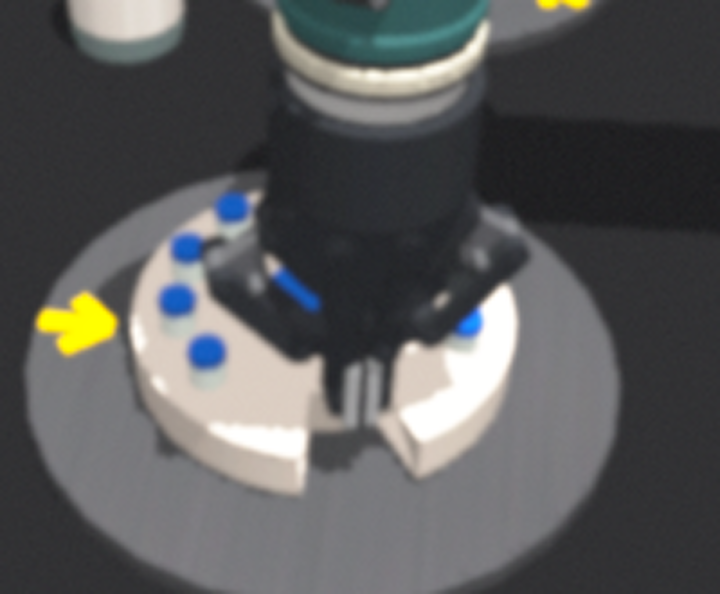

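The tips are centred over the notch, so I'll lower into it.

```bash
python3 -m handwheel '[[0,0,0,1,0,8,0],[0,0,0,0,0,8,0],[0,0,0,0,0,7,0],[0,0,0,0,0,0,0]]'
python3 st.py
```

```text
time: 4.35
position: [511.6, 262.1, 23.3]
eef_rot: [[-0.466, 0.885, 0.012], [0.885, 0.466, 0.003], [-0.002, 0.012, -1.0]]
force: [0.4, -0.1, -0.6]
opening: 0.001
t 4.35 pos [511.6 262.1  23.3] r 70.3 ang 117.0 xdir 117.8 tilt [ 0.012  0.003 -1.   ] F [ 0.4 -0.1 -0.6] open 0.0006887863343860203 q [-0.51  0.71 -0.06  2.07  0.12  0.35 -0.18]
to notch start, tool axes [-2.3 -1.  -0. ]
```

```bash
python3 -m handwheel '[[0,0,0.06,-0.2,4.2,0,0],[0,0,0.06,-0.2,4.2,0,0],[0,0,0.06,-0.2,4.2,0,0],[0,0,0.06,-0.2,4.2,0,0],[0,0,0.06,-0.2,4.2,0,0],[0,0,0.06,-0.2,4.2,0,0],[0,0,0.06,-0.2,4.2,0,0],[0,0,0.06,-0.2,4.2,0,0]]'
python3 st.py; python3 -c "
from h import *
snap('side','d4')
p=load('d4')['p'];cv2.imwrite('pics/d4c.png',cv2.cvtColor(cv2.resize(p[160:325,175:375],None,fx=3.6,fy=3.6,interpolation=cv2.INTER_CUBIC),cv2.COLOR_RGB2BGR))"
```

```text
time: 5.35
position: [536.0, 271.0, 23.8]
eef_rot: [[0.023, 1.0, -0.006], [1.0, -0.023, 0.0], [0.0, -0.006, -1.0]]
force: [-3.1, -0.0, 1.1]
opening: -0.004
t 5.35 pos [536.  271.   23.8] r 71.9 ang 96.0 xdir 88.7 tilt [-0.006  0.    -1.   ] F [-3.1 -0.   1.1] open -0.00413917556936625 q [-0.58  0.73  0.05  2.   -0.09  0.41 -0.48]
to notch start, tool axes [-11.9 -23.9   0.1]
```

View pics/d4c.png

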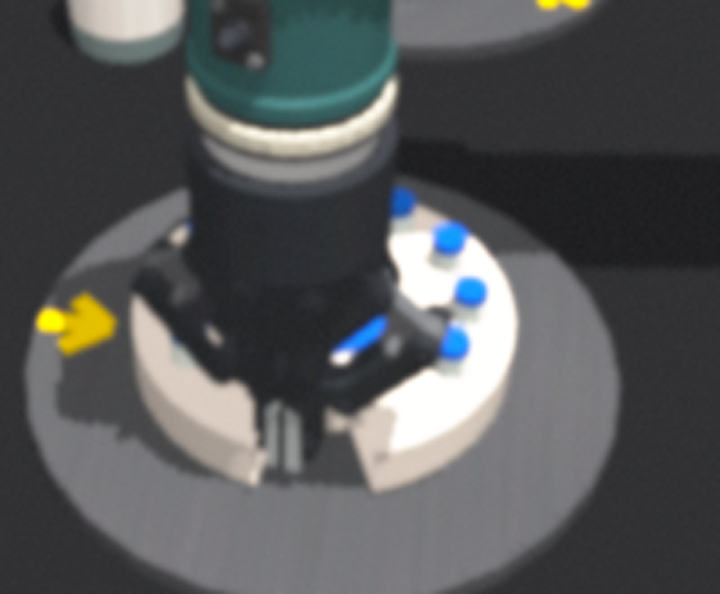

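```bash
python3 -m handwheel '[[0,0,0.03,-0.2,5,0,0],[0,0,0.06,-0.3,5.3,0,0],[0,0,0.07,-0.3,5.5,0,0],[0,0,0.07,-0.3,5.5,0,0],[0,0,0.07,-0.3,5.5,0,0],[0,0,0.07,-0.3,5.5,0,0],[0,0,0.07,-0.3,5.5,0,0],[0,0,0.07,-0.3,5.5,0,0]]'
python3 st.py
```

```text
time: 6.4
position: [576.9, 262.1, 23.9]
eef_rot: [[0.534, 0.845, -0.011], [0.845, -0.534, 0.004], [-0.003, -0.012, -1.0]]
force: [-2.5, 0.6, 1.7]
opening: -0.001
t 6.4 pos [576.9 262.1  23.9] r 70.9 ang 61.9 xdir 57.7 tilt [-0.011  0.004 -1.   ] F [-2.5  0.6  1.7] open -0.001426542024006995 q [-0.61  0.77  0.18  1.93 -0.29  0.48 -0.79]
to notch start, tool axes [-36.8 -53.7   0.7]
```

```bash
python3 -m handwheel '[[0,0,0.06,-0.3,5.3,0,0],[0,0,0.07,-0.3,5.5,0,0],[0,0,0.07,-0.3,5.5,0,0],[0,0,0.07,-0.3,5.5,0,0],[0,0,0.07,-0.3,5.5,0,0],[0,0,0.07,-0.3,5.5,0,0],[0,0,0.07,-0.3,5.5,0,0],[0,0,0.07,-0.3,5.5,0,0]]'
python3 st.py; python3 -c "
from h import *
snap('side','d5')
p=load('d5')['p'];cv2.imwrite('pics/d5c.png',cv2.cvtColor(cv2.resize(p[160:325,175:375],None,fx=3.6,fy=3.6,interpolation=cv2.INTER_CUBIC),cv2.COLOR_RGB2BGR))"
```

```text
time: 7.4
position: [605.4, 232.8, 24.0]
eef_rot: [[0.91, 0.413, -0.015], [0.414, -0.91, 0.01], [-0.009, -0.016, -1.0]]
force: [-2.7, 2.6, 1.0]
opening: -0.001
t 7.4 pos [605.4 232.8  24. ] r 70.3 ang 28.3 xdir 24.4 tilt [-0.015  0.01  -1.   ] F [-2.7  2.6  1. ] open -0.0005322705417831672 q [-0.64  0.8   0.31  1.9  -0.48  0.53 -1.14]
to notch start, tool axes [-74.2 -63.2   1.7]
```

View pics/d5c.png

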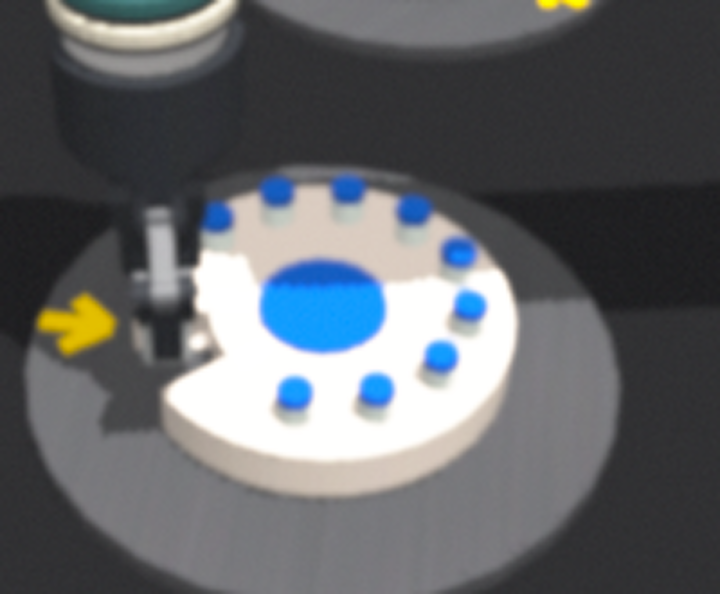

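The notch has come round to the left near the arrow, with the fingers against its leading wall. I'll measure the exact angle from the caps.

```bash
cat > ang.py <<'E'
from h import *
import sys
def ang(tag,S=(543.8,199.1)):
    c=load(tag);hsv=cv2.cvtColor(c['p'],cv2.COLOR_RGB2HSV)
    m=cv2.inRange(hsv,(100,150,60),(125,255,255));k,_,st,ce=cv2.connectedComponentsWithStats(m)
    out=[];pts=[]
    for i in range(1,k):
        if 15<st[i,4]<200:
            q=onz(c,*ce[i],57.5)[:2]; w=q-S; r=np.hypot(*w)
            if 55<r<75: out.append((np.degrees(np.arctan2(w[1],w[0])),st[i,4],r));pts.append(q)
    out=np.array(out);print(tag,out.round(1).tolist())
    ph=np.degrees(np.angle(np.exp(1j*np.radians(out[:,0]*12)).mean()))/12
    A=np.array(pts);print('centre',A.mean(0))
    print('phase mod 30:',ph%30)
    g=hsv; m=cv2.inRange(hsv,(24,150,80),(35,255,255));k,_,st,ce=cv2.connectedComponentsWithStats(m)
    for i in range(1,k):
        if st[i,4]>60:
            w=onz(c,*ce[i],14)[:2]-S;print('arrow',st[i,4],np.hypot(*w).round(1),np.degrees(np.arctan2(w[1],w[0])).round(2))
for t in sys.argv[1:]: ang(t)
E
python3 ang.py d0 d5
```

```text
d0 [[-62.2, 53.0, 65.6], [-92.5, 50.0, 65.6], [-32.2, 47.0, 65.6], [-122.5, 49.0, 65.5], [-0.7, 40.0, 64.2], [-153.9, 41.0, 64.6], [28.8, 47.0, 65.1], [176.3, 48.0, 65.5], [58.8, 54.0, 66.0]]
centre [552.69649505 182.32906759]
phase mod 30: 27.768212356863955
arrow 94 337.8 -98.74
arrow 209 114.1 9.37
d5 [[-53.6, 50.0, 65.6], [-83.8, 46.0, 65.3], [-113.6, 52.0, 65.8], [-23.2, 48.0, 65.1], [-145.1, 47.0, 64.9], [-175.1, 46.0, 65.2], [155.3, 51.0, 66.0], [96.7, 56.0, 66.6], [126.1, 54.0, 66.4]]
centre [527.63530612 188.09654123]
phase mod 30: 5.966015989657613
arrow 99 338.3 -98.72
arrow 202 114.1 9.47
```

```bash
python3 -m handwheel '[[0,0,0.06,-0.3,5.3,0,0],[0,0,0.07,-0.3,5.3,0,0],[0,0,0.07,-0.3,5.3,0,0],[0,0,0.07,-0.3,5.3,0,0],[0,0,0.04,-0.2,3,0,0],[0,0,0,0,0,0,0]]'
python3 st.py; python3 -c "
from h import *
snap('side','d6')"; python3 ang.py d6
```

```text
time: 8.2
position: [612.7, 213.4, 24.1]
eef_rot: [[0.994, 0.105, -0.014], [0.105, -0.994, 0.016], [-0.013, -0.017, -1.0]]
force: [-0.5, 0.6, 0.5]
opening: -0.001
t 8.2 pos [612.7 213.4  24.1] r 70.6 ang 11.4 xdir 6.1 tilt [-0.014  0.016 -1.   ] F [-0.5  0.6  0.5] open -0.001352733402177352 q [-0.65  0.81  0.39  1.9  -0.59  0.56 -1.33]
to notch start, tool axes [-95.5 -56.6   2.2]
d6 [[-70.9, 40.0, 65.0], [-40.7, 49.0, 65.3], [-101.3, 45.0, 65.0], [-131.0, 52.0, 65.7], [-161.9, 52.0, 64.6], [167.8, 47.0, 65.6], [138.0, 53.0, 66.3], [79.9, 54.0, 66.5], [108.9, 58.0, 66.7]]
centre [524.92439797 193.49146337]
phase mod 30: 18.755914743882236
arrow 99 338.3 -98.72
arrow 201 114.4 9.49
```

```bash
python3 -m handwheel '[[0,0,0.03,-0.2,4,0,0],[0,0,0.03,-0.2,4,0,0],[0,0,0.02,-0.2,2,0,0],[0,0,0,0,0,0,0]]'
python3 st.py; python3 -c "
from h import *
snap('side','d7')"; python3 ang.py d7
```

```text
time: 8.75
position: [613.2, 204.1, 24.1]
eef_rot: [[1.0, 0.022, -0.014], [0.022, -1.0, 0.018], [-0.013, -0.018, -1.0]]
force: [-1.2, 2.9, 0.2]
opening: -0.001
t 8.75 pos [613.2 204.1  24.1] r 69.9 ang 3.8 xdir 1.3 tilt [-0.014  0.018 -1.   ] F [-1.2  2.9  0.2] open -0.0011959249808546147 q [-0.65  0.81  0.4   1.91 -0.61  0.56 -1.37]
to notch start, tool axes [-100.2  -57.7    2.4]
d7 [[-78.1, 45.0, 64.8], [-48.1, 48.0, 66.2], [-108.5, 50.0, 65.8], [-138.8, 48.0, 65.3], [-169.1, 53.0, 64.7], [160.5, 51.0, 65.9], [72.6, 52.0, 66.3], [131.0, 57.0, 66.2], [101.8, 55.0, 66.7]]
centre [524.32289774 195.77851204]
phase mod 30: 11.501869195859657
arrow 100 338.1 -98.7
arrow 212 114.4 9.59
```

```bash
python3 -m handwheel '[[0,0,0.02,0,2.6,0,0],[0,0,0,0,0,0,0]]'
python3 st.py; python3 -c "
from h import *
snap('side','d8')"; python3 ang.py d8
```

```text
time: 9.05
position: [613.2, 201.4, 24.1]
eef_rot: [[1.0, 0.001, -0.014], [0.001, -1.0, 0.018], [-0.014, -0.018, -1.0]]
force: [-1.4, 1.3, 0.1]
opening: 0.002
t 9.05 pos [613.2 201.4  24.1] r 69.7 ang 1.6 xdir 0.1 tilt [-0.014  0.018 -1.   ] F [-1.4  1.3  0.1] open 0.0016166603449852869 q [-0.65  0.81  0.41  1.91 -0.62  0.56 -1.38]
to notch start, tool axes [-101.4  -58.3    2.4]
d8 [[-80.5, 43.0, 64.7], [-50.3, 50.0, 65.8], [-110.8, 50.0, 65.7], [-141.0, 48.0, 65.4], [-171.1, 52.0, 64.9], [158.3, 50.0, 65.8], [70.9, 53.0, 66.4], [129.0, 55.0, 66.7], [99.9, 57.0, 67.0]]
centre [523.98559162 196.63910264]
phase mod 30: 9.371064125303297
arrow 101 338.0 -98.71
arrow 204 114.3 9.45
```

The notch measures 9.4° and the arrow 9.45°. I'll back off the wall, lift, and verify from above.

```bash
python3 -m handwheel '[[0,0,0,0,-4,0,0],[0,0,0,0,-2,0,0],[0,0,0,0,0,-10,0],[0,0,0,0,0,-30,0],[0,0,0,0,0,-40,0],[0,0,0,-10,0,-40,0],[0,0,0,-30,0,-30,0],[0,0,0,-40,0,0,0],[0,0,0,-40,0,0,0],[0,0,0,0,0,0,0],[0,0,0,0,0,0,0]]'
python3 st.py; python3 -c "
from h import *
snap('side','d9');snap('wrist','w9');snap('scene','s9')"; python3 ang.py d9 w9
```

```text
time: 10.48
position: [500.3, 199.1, 186.2]
eef_rot: [[1.0, -0.006, 0.006], [-0.006, -1.0, 0.015], [0.006, -0.015, -1.0]]
force: [0.7, -0.5, -0.6]
opening: -0.0
t 10.475 pos [500.3 199.1 186.2] r 43.2 ang -179.5 xdir -0.4 tilt [ 0.006  0.015 -1.   ] F [ 0.7 -0.5 -0.6] open -0.00029552490459473676 q [-0.9   0.48  0.61  2.09 -0.45  0.68 -1.57]
to notch start, tool axes [ 11.1 -60.6   1. ]
d9 [[-80.3, 52.0, 65.8], [-50.3, 50.0, 65.8], [-110.5, 59.0, 65.9], [-141.2, 45.0, 65.4], [-172.0, 46.0, 64.9], [158.3, 50.0, 65.8], [70.9, 53.0, 66.4], [99.8, 57.0, 67.0], [129.0, 55.0, 66.7]]
centre [524.01581362 196.61716179]
phase mod 30: 9.288690121590395
arrow 101 338.0 -98.71
arrow 210 114.1 9.35
w9 [[159.6, 192.0, 65.8], [-171.0, 194.0, 65.7]]
centre [480.47580266 205.41338774]
phase mod 30: 9.318038219125807
arrow 727 111.8 10.17
```

View pics/d9.png

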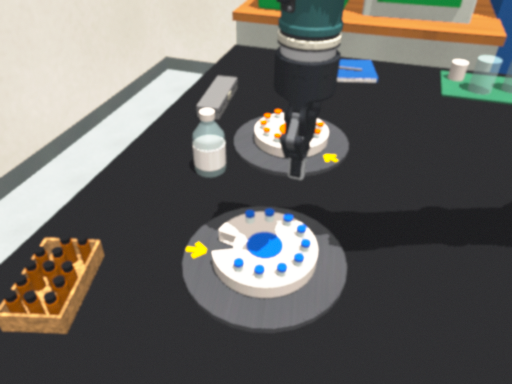

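View pics/w9.png

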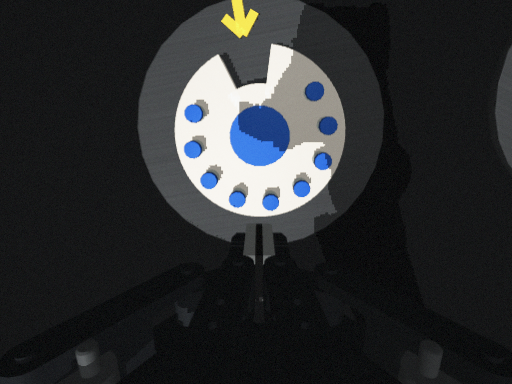

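View pics/s9.png

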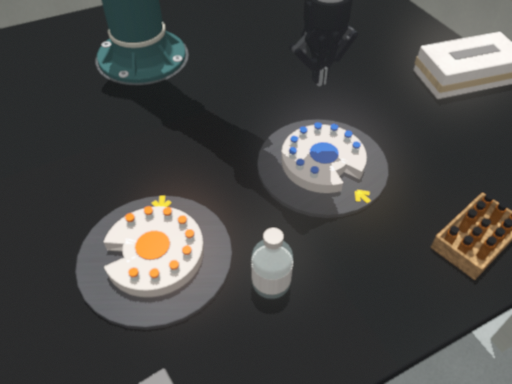

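The wrist view shows the notch mouth near (248,52), right under the arrow tip at (242,38). The hand is clear, and the bottle and orange carousel look unmoved. I'll refine the check with all nine caps from above, and compare the bystanders before and after.

```bash
python3 - <<'E'
from h import *
for tag in('w9','d9','s9'):
    c=load(tag);hsv=cv2.cvtColor(c['p'],cv2.COLOR_RGB2HSV)
    m=cv2.inRange(hsv,(100,120,40),(125,255,255));k,_,st,ce=cv2.connectedComponentsWithStats(m)
    P=[onz(c,*ce[i],57.5)[:2] for i in range(1,k) if 15<st[i,4]<400]
    P=np.array([p for p in P if np.hypot(*(p-[543.8,199.1]))<80])
    s=np.linalg.lstsq(np.c_[2*P,np.ones(len(P))],(P**2).sum(1),rcond=None)[0];S=s[:2]
    w=P-S;a=np.degrees(np.arctan2(w[:,1],w[:,0]))
    ph=np.degrees(np.angle(np.exp(1j*np.radians(a*12)).mean()))/12
    mu=np.mean(P,0)-S
    m=cv2.inRange(hsv,(24,120,60),(35,255,255));k,_,st,ce=cv2.connectedComponentsWithStats(m)
    print(tag,len(P),S.round(1),'notch',ph%30, 'by mean',np.degrees(np.arctan2(-mu[1],-mu[0])))
    for i in range(1,k):
        q=onz(c,*ce[i],14)[:2]-S
        if np.hypot(*q)<130 and st[i,4]>40: print('arrow',np.hypot(*q).round(1),np.degrees(np.arctan2(q[1],q[0])))
a,b=load('s0')['p'].astype(int),load('s9')['p'].astype(int)
for n,(y0,y1,x0,x1) in {'orange':(195,325,75,235),'bottle':(225,300,245,300)}.items(): 
    d=np.abs(a-b)[y0:y1,x0:x1].max(2);print(n,(d>60).sum(),np.median(d))
c=load('w9')
S=None
f=cv2.cvtColor(cv2.resize(c['p'][0:130,170:350],None,fx=4.4,fy=4.4,interpolation=cv2.INTER_CUBIC),cv2.COLOR_RGB2BGR);cv2.imwrite('pics/w9c.png',f)
E
```

```text
w9 9 [542.6 199.6] notch 9.611424687504446 by mean 9.600567426663714
arrow 112.9 9.829834002239163
d9 9 [544.2 199.5] notch 9.357287564284649 by mean 8.357612965064188
arrow 113.7 9.19315877595705
s9 9 [543.6 199.2] notch 9.739230277432977 by mean 10.112112794258495
arrow 113.7 9.82761668804495
orange 0 23.0
bottle 0 22.0
```

View pics/w9c.png

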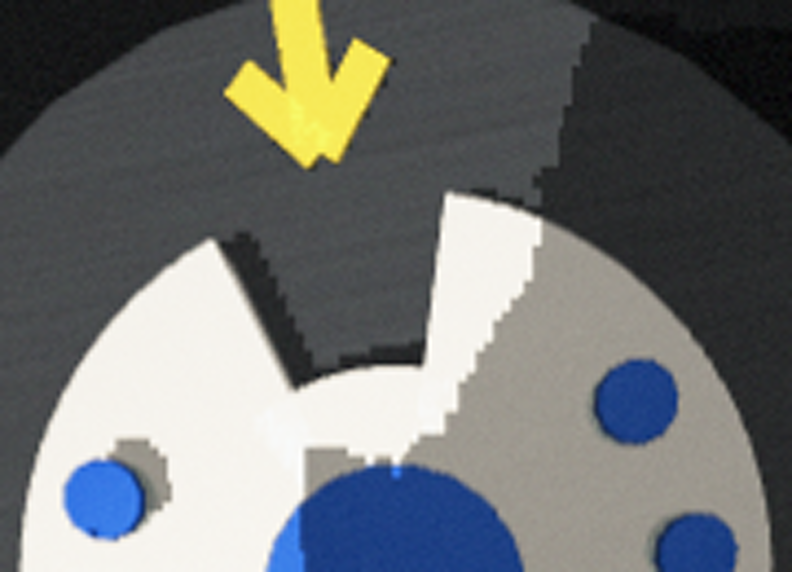

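```bash
python3 -c "
from h import *
print(arm.hand_in())"
```

```text
the job is handed in; nothing more can be done
None
```

I turned the blue carousel about 108° clockwise, seen from above, with the closed fingers lowered into its notch. Then I backed off the wall, lifted the hand clear and handed the job in at about 10.6 s on the robot's clock.

- **Alignment:** the last pictures put the notch and the arrow within about 0.3° of each other. Notch against arrow was 9.6° / 9.8° by the wrist camera, 9.4° / 9.2° by side and 9.7° / 9.8° by scene. A cruder side-view estimate from the mean of the caps gave 8.4°, which I put down to its sensitivity to the fitted centre.
- **Bystanders:** comparing the scene pictures before and after showed no movement of the orange carousel or the bottle.
- **Forces:** every wrist force I read during the push was under 4 N. The tool ended about 186 mm above the bench, touching nothing.

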